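# Reset the tripped breakers and lock out the seized one

## Robot

A 6-joint arm with a two-finger parallel gripper is mounted at the origin on the work surface. World frame = base frame: x ahead of the robot, y to its left, z up, the work surface at z = 0. Lengths are in m, angles in degrees, forces in N, time in s.
With the tool pointing down it reaches from about 0.3 to 0.75 m from the base axis. Payload 8.5 kg.
Tool frame: the origin (TCP) lies on the centre line of the jaws, within the pads' length; the fingertips stand 17 mm ahead of it and the grasp point (between the pads) lies 2 mm behind it; z points along the fingers, y is the line along which they close (so a half turn about z gives the same grasp; the last joint's range is limited). The gripper opens to 85 mm and grips with 20 to 120 N. Pads are 22 mm wide; open, the fingers measure 114 mm over their backs; the gripper's body (76 mm by 85 mm) begins 54 mm behind the grasp point. The pads swing forward as they close: fully open they stand 13 mm farther back than shut.
Start: joints at [-77.825, 21.807, 74.336, -0, 83.858, -12.336], TCP at [0.228, -0.5, 0.248] pointing down, gripper open.
Joint ranges: [-178.18, 178.18], [-50.72, 133.34], [12.68, 142.11], [-81.47, 261.47], [9.98, 163.14], [-165.26, 165.26]. Speed limits (degrees/s): [136.94, 136.94, 180, 180, 180, 180].

## Interface

Orientations are given as a 3x3 rotation matrix whose columns are the frame's x, y, z axes.
In Python, from rig import env gives the robot as it stands.
- The arm moves only by the shell command python3 -m handwheel 'ROWS' [OPENING] [FORCE]. ROWS is JSON, a list that holds one entry, the list of rows, each a list of 4 numbers: the shift along the tool's x, y, z in m, then the turn about the tool's z in rad. In form: [[[x, y, z, roll], ...]]. A call has 1 to 5 rows; each row shifts and turns the commanded pose from where the row before left it, along the tool's axes as they then stand; what a row does not reach is not made up. A row lasts 1/12 s, in which the tool goes at most 41.7 mm and 7.16 degrees, less where a joint would pass 70% of its speed; a pose out of reach is approached as far as the arm can. A call is refused whole if a number of a shift passes 0.0417 or a number of a turn 0.125, either way. A call with a gripper value outside its range is refused whole. OPENING is the opening in per cent of the stroke, from 0 (shut) to 100 (fully open), set as the call begins (- or left out, the last holds). The fingers move at their own pace and stop on an object; FORCE is the grip in N (left out, the last holds). Time passes only in rows, so rows that do not move let the fingers close. It gives the time, the measured TCP pose, the force and the opening at its end, in the units of the state.
- env.observe(): the state, without advancing time (a new reading comes with each control period).
- env.get_image(name): name is "side" or "top"; returns (picture, depth): 384x512x3 uint8, red, green, blue; 384x512 float32, m along the optical axis (not along the pixel's ray), 0 where there is no reading.
- env.camera_params(name): a dict with "K" (3x3 intrinsics, pixels), "rvec" (rotation vector, rad) and "tvec" (3), from world to camera coordinates, as OpenCV has them. Camera axes: x right, y down, z forward; pixel columns grow to the right and rows downward; lengths in m; the calibration is good to about 2 mm. A picture is of the moment at which its call begins. camera_params takes no time and is no camera call.
- env.close_job(): hands the job in, once; it reports no verdict.
The state is a dict: "time_s": time; "q": joint angles; "qvel": joint speeds; "joint_efforts": joint torques, N m; "position": TCP position; "tool_rot": TCP orientation; "ft_force": force on the tool from outside, world axes, zero at the start; "wrist_torque": the same for the moment, N m; "grip_width": finger opening in m.
Only numpy, scipy, OpenCV 4.12 (cv2) and the standard library are available. Lean on these libraries where they do the work, as an engineer would, in place of code of your own. Each camera call takes 0.05 s, during which the arm holds its last target. There are 200 camera calls.

## Task

The compactor's three breakers have tripped. Push the white reset buttons on its control box until they click and stay in, but never push anything on the box with more than 25 newtons: one of them is seized and will not click, so leave that one standing out and set the black lock-out cap upright over it, down on the box top. Do not disturb the mould, the bottle or the tin.

Things in the scene. Friction and masses are not known exactly. Their poses are not given: they have to be found in the camera images.
- console: control box of the soil compactor: grey steel with aluminium top, bolted down, 160 mm (x) by 290 mm (y) by 60 mm high, origin at the centre of its underside. Along its front (-x) edge stand three identical push-to-reset breakers, black round collar and white round button 13 mm across. 75 mm behind them: isolator, lamps and meter, under 15 mm high
- seat_1 (a point): breaker: its centre line where it meets the top of the control box, +y (left) one, 78 mm from the middle one (z up, x and y as the box); the collar there is 24 mm across and 6 mm high, and the button's top stands 19 mm above this point when tripped, 13 mm when reset
- reset_1 (a joint): +y (left) reset button: travel in m, pressed straight down: 0 standing out, 0.006 clicked in. Sound: 1 N rising to 4 N at 2 mm, gives way with a click past 4 mm and stays in; pushed on, it is springy (5 N per mm) to a stop at 10 mm. Seized (one of the three, a different one each time, looks the same): 7 N more for each mm, never clicks, springs back
- seat_2 (a point): breaker: its centre line where it meets the top of the control box, the middle one, 30 mm towards -x of the box's centre (z up, x and y as the box); the collar there is 24 mm across and 6 mm high, and the button's top stands 19 mm above this point when tripped, 13 mm when reset
- reset_2 (a joint): middle reset button: travel in m, pressed straight down: 0 standing out, 0.006 clicked in. Sound: 1 N rising to 4 N at 2 mm, gives way with a click past 4 mm and stays in; pushed on, it is springy (5 N per mm) to a stop at 10 mm. Seized (one of the three, a different one each time, looks the same): 7 N more for each mm, never clicks, springs back
- seat_3 (a point): breaker: its centre line where it meets the top of the control box, -y (right) one, 78 mm from the middle one (z up, x and y as the box); the collar there is 24 mm across and 6 mm high, and the button's top stands 19 mm above this point when tripped, 13 mm when reset
- reset_3 (a joint): -y (right) reset button: travel in m, pressed straight down: 0 standing out, 0.006 clicked in. Sound: 1 N rising to 4 N at 2 mm, gives way with a click past 4 mm and stays in; pushed on, it is springy (5 N per mm) to a stop at 10 mm. Seized (one of the three, a different one each time, looks the same): 7 N more for each mm, never clicks, springs back
- cap_center (a point): lock-out cap: black plastic cup standing mouth down on the bench, 36 mm across, 52 mm high over all: a round cup of 40 mm, closed on top, and on it a small padlock eye 24 mm wide, 6 mm thick and 12 mm high. The mouth is 30 mm across and 35 mm deep inside, so it goes over collar and standing button and rests with its rim on the box top. About 60 g. The point is its centre, half-way up (26 mm above the rim); z up
- mould: bystander: steel compaction mould, 114 mm across, on a 150 mm square base plate, 125 mm high, origin at the centre of its underside
- bottle: bystander: white plastic bottle, 64 mm across, 150 mm high, origin at the centre of its underside
- tin: bystander: flat aluminium moisture tin with lid, 63 mm across, 40 mm high, origin at the centre of its underside

How it is judged (in metres and radians):
At the end, for the whole second after the job is handed in: Two of the reset buttons are pushed in and stay in (over 5 mm); the third stands out (under 2 mm) with the cap over it: cap centre within 6 mm of that breaker's centre line and 23.5 to 29 mm above the box top, upright within 0.08 rad (((value of joint each of reset_2, reset_3 above 0.005 m and value of joint reset_1 below 0.002 m and horizontal distance between cap_center and seat_1 below 0.006 m and z of cap_center in the frame of seat_1 between 0.0235 and 0.029 m and angle between cap_center's own z axis and vertical below 0.08 rad) or (value of joint each of reset_1, reset_3 above 0.005 m and value of joint reset_2 below 0.002 m and horizontal distance between cap_center and seat_2 below 0.006 m and z of cap_center in the frame of seat_2 between 0.0235 and 0.029 m and angle between cap_center's own z axis and vertical below 0.08 rad) or (value of joint each of reset_1, reset_2 above 0.005 m and value of joint reset_3 below 0.002 m and horizontal distance between cap_center and seat_3 below 0.006 m and z of cap_center in the frame of seat_3 between 0.0235 and 0.029 m and angle between cap_center's own z axis and vertical below 0.08 rad))); the robot touches nothing.
It fails at once if anything on the control box is pushed with more than 25 N (contact force between console and the fingers above 25 N or contact force between console and the arm above 25 N or contact force between console and cap above 25 N).
It fails at once if the mould, the bottle or the tin is shifted by more than 20 mm (distance of any of mould, bottle, tin from where it was at the start of the episode above 0.02 m).
It also fails if it takes over 64 s, if anything falls off the work surface, if the arm or the gripper's body presses on something with over 40 N, if the wrist force passes 120 N, or if a joint passes its speed limit or range.

## Working session

There is one attempt and no reset: what is moved stays moved. The work goes in short steps, Python scripts to look and compute and a shell command to move; the robot and the scene stay as the last step left them, time stands still between calls to the robot, and variables do not carry over. Pictures are saved under pics/ and viewed, on a budget of 10 in all, crops included, one or two more only if the job needs it, and the job is handed in when it is done.

```bash
ls; mkdir -p pics; cat > h.py <<'E'
import numpy as np, cv2
from rig import env
def cam(n):
    p=env.camera_params(n); R=cv2.Rodrigues(np.array(p["rvec"],float))[0]
    return np.array(p["K"],float),R,np.array(p["tvec"],float).reshape(3)
def cloud(n,d):
    K,R,t=cam(n); v,u=np.mgrid[:d.shape[0],:d.shape[1]]
    P=np.stack([(u-K[0,2])/K[0,0]*d,(v-K[1,2])/K[1,1]*d,d],-1)
    return (P-t)@R
def atz(n,u,v,z):
    K,R,t=cam(n); r=R.T@np.linalg.inv(K)@[u,v,1]; c=-R.T@t
    return c+r*(z-c[2])/r[2]
def proj(n,X):
    K,R,t=cam(n); p=K@(R@np.array(X,float)+t); return p[:2]/p[2]
E
python3 - <<'E'
from h import *
ims=[]
for n in("top","side"):
    im,d=env.get_image(n); np.savez(f"{n}0.npz",im=im,d=d)
    cv2.imwrite(f"pics/{n}0.png",cv2.resize(im[:,:,::-1],(768,576)))
    K,R,t=cam(n); print(n,K[0,0],-R.T@t,R[2])
s=env.observe(); print(s)
E
```

```text
pics
top 388.558521249055 [ 4.01776628e-01 -1.24127108e-04  1.05734938e+00] [ 0.16801598  0.00650317 -0.98576282]
side 373.1449018613286 [0.47654307 0.7822936  0.5451399 ] [ 0.13307721 -0.84536701 -0.51734425]
{'time_s': 0.1, 'q': array([-7.78249262e+01,  2.18384624e+01,  7.43816322e+01,  8.36912937e-04,
        8.38571768e+01, -1.23359082e+01]), 'qvel': array([ 0.00501369, -0.10523736, -0.1164266 , -0.02641272,  0.026959  ,
       -0.06026873]), 'joint_efforts': array([ 4.29100313e-03, -4.49220943e+01, -2.31656581e+01, -1.71097699e-04,
        3.68597248e-03,  1.30831307e-05]), 'position': array([ 0.22812356, -0.50018621,  0.24775382]), 'tool_rot': array([[ 9.09882463e-01,  4.14866040e-01, -2.70231431e-04],
       [ 4.14866018e-01, -9.09881553e-01,  1.32136993e-03],
       [ 3.02312915e-04, -1.31440116e-03, -9.99999090e-01]]), 'ft_force': array([ 0.26954936, -0.07954084, -0.0944028 ]), 'wrist_torque': array([ 0.00872092, -0.02915495,  0.04185513]), 'grip_width': 0.08574878713258939}
```

View pics/top0.png

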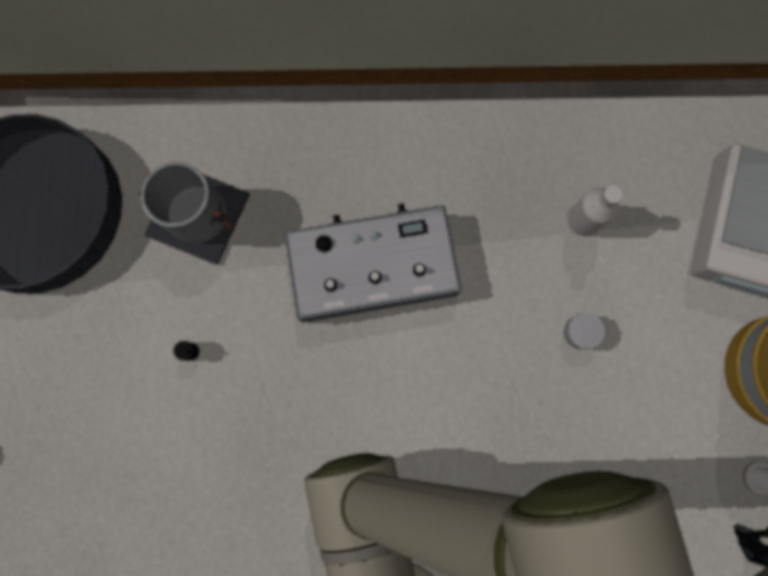

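View pics/side0.png

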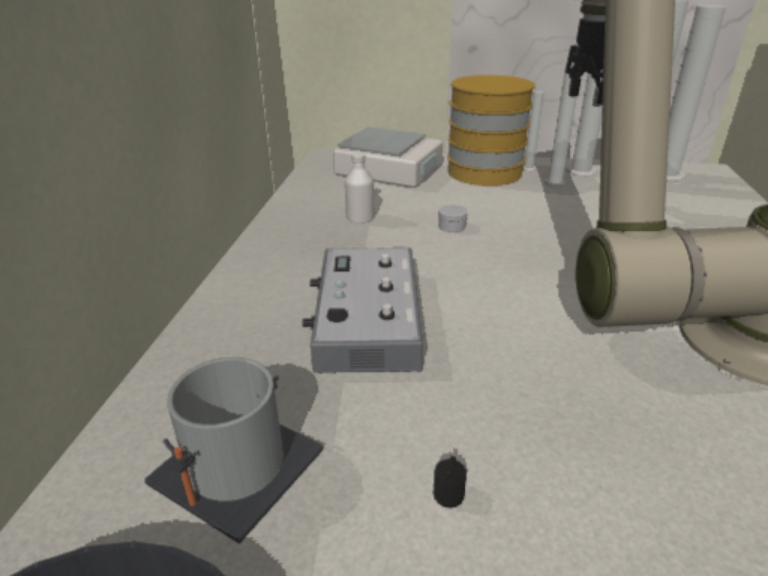

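The top view (768×576 scale) shows the buttons at about (331,285), (375,277) and (420,269), and the cap at (186,350). The mould, bottle and tin are clear of the path. The side view shows the same layout, with the cap at (450,480). Next I'll measure the positions.

```bash
python3 - <<'E'
from h import *
for n in("top","side"):
    z=np.load(n+"0.npz"); im,d=z["im"],z["d"]; P=cloud(n,d); ok=d>0
    inb=ok&(P[...,0]>.3)&(P[...,0]<.72)&(abs(P[...,1]-.09)<.22)
    # box top
    top=(inb&(P[...,2]>.052)&(P[...,2]<.068)).astype(np.uint8)
    k,l,st,c=cv2.connectedComponentsWithStats(top); i=1+np.argmax(st[1:,4]); m=l==i
    r=cv2.minAreaRect(P[m][:,:2].astype(np.float32)); print(n,"box",r,"z",np.median(P[m][:,2]))
    # buttons
    b=(inb&(P[...,2]>.0705)&(P[...,2]<.09)).astype(np.uint8)
    k,l,st,c=cv2.connectedComponentsWithStats(b)
    for j in range(1,k):
        if st[j,4]>3: print("  btn",c[j],st[j,4],P[l==j].mean(0).round(4),P[l==j][:,2].max())
    g=im.max(2)
    cp=(ok&(P[...,1]>.25)&(P[...,1]<.5)&(P[...,0]>.3)&(P[...,0]<.5)&(P[...,2]>.006)&(P[...,2]<.07)).astype(np.uint8)
    k,l,st,c=cv2.connectedComponentsWithStats(cp)
    for j in range(1,k):
        if st[j,4]>20:
            Q=P[l==j]; print("  cap",c[j],st[j],Q.min(0).round(4),Q.max(0).round(4))
            a=Q[Q[:,2]>.043]; print("  eye",len(a),a.mean(0).round(4),cv2.minAreaRect(a[:,:2].astype(np.float32)))
            a=Q[abs(Q[:,2]-.04)<.003]; print("  cuptop",len(a),a.mean(0).round(4),cv2.minEnclosingCircle(a[:,:2].astype(np.float32)))
a=np.load("top0.npz")["im"]; b=np.load("side0.npz")["im"]
A=cv2.resize(a[160:220,190:310],(800,400),interpolation=2)[:,:,::-1]
B=np.hstack([cv2.resize(a[215:255,100:150],(250,200),interpolation=2),cv2.resize(b[290:345,270:330],(218,200),interpolation=2),cv2.resize(b[160:225,235:285],(154,200),interpolation=2)])[:,:,::-1]
cv2.imwrite("pics/crop1.png",np.vstack([A,np.pad(B,((0,0),(0,800-B.shape[1]),(0,0)))]))
E
```

```text
top box ((0.6185657978057861, 0.024224400520324707), (0.1609761118888855, 0.2904585897922516), 9.195854187011719) z 0.062019968851262396
  btn [141.1025641  142.74358974] 39 [0.7005 0.3007 0.0821] 0.08982761689701226
  btn [147.25   144.3125] 32 [0.6958 0.2843 0.0826] 0.08931225144309447
  btn [215.11538462 161.53846154] 26 [0.6493 0.108  0.0746] 0.0792714671019059
  btn [279.08695652 178.7826087 ] 23 [ 0.6003 -0.057   0.0798] 0.08474078712350112
  btn [249.34782609 183.82608696] 23 [0.5882 0.0194 0.0792] 0.08487418755678328
  btn [219.48 188.88] 25 [0.5761 0.0959 0.0789] 0.08363244589513807
  cap [123.45544554 233.57425743] [115 227  18  14 202] [0.451  0.3373 0.0062] [0.4852 0.3735 0.0563]
  eye 40 [0.4677 0.3522 0.0485] ((0.46530458331108093, 0.35253870487213135), (0.02738753892481327, 0.024925025179982185), 82.19766998291016)
  cuptop 110 [0.4688 0.3553 0.0405] ((0.4690122604370117, 0.3556654751300812), 0.018531879410147667)
side box ((0.6192127466201782, 0.024201422929763794), (0.1597640961408615, 0.2930109202861786), 9.24079704284668) z 0.06155349080764501
  btn [256.08333333 171.08333333] 24 [ 0.6019 -0.0561  0.0771] 0.08120726143909839
  btn [256.56666667 186.83333333] 30 [0.5896 0.0205 0.0765] 0.0804652627206358
  btn [257.32352941 204.97058824] 34 [0.5767 0.098  0.0768] 0.08094497469556863
  btn [224.20689655 206.55172414] 29 [0.6502 0.1088 0.0732] 0.07505349385925703
  btn [183.  256.2] 10 [0.6892 0.2845 0.0775] 0.07945696495855525
  btn [169.44444444 260.69135802] 81 [0.7084 0.303  0.0808] 0.08979711735812106
  cap [299.24137931 320.34827586] [289 304  22  33 580] [0.4515 0.3389 0.0062] [0.4868 0.3741 0.0546]
  eye 60 [0.4692 0.3573 0.051 ] ((0.46906498074531555, 0.355368971824646), (0.02436460554599762, 0.005819908808916807), 79.36334228515625)
  cuptop 258 [0.4691 0.3574 0.0404] ((0.4689527750015259, 0.35520386695861816), 0.017997493967413902)
```

View pics/crop1.png

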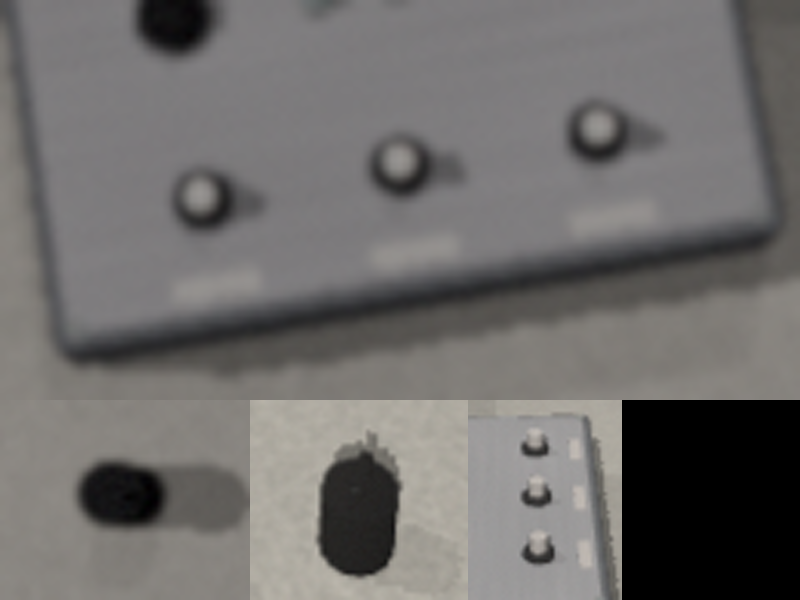

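```bash
cat >> h.py <<'E'
S={1:(.5768,.0964),2:(.5893,.0194),3:(.6018,-.0576)}; CAP=(.469,.3555)
def go(x,y,z,yaw=9.2):
    s=env.observe(); R=np.array(s["tool_rot"]); v=R.T@(np.array([x,y,z])-s["position"])
    yw=np.degrees(np.arctan2(R[1,0],R[0,0]))
    print("tool shift mm",(v*1000).round(1),"roll rad",round(np.radians(yw-yaw),3),"t",round(s["time_s"],2),"tilt",R[2,:2].round(4),"F",np.round(s["ft_force"],2))
E
python3 -m handwheel '[[[0,0,0,0.09],[0,0,0,0.09],[0,0,0,0.087],[0,0,0,0],[0,0,0,0]]]' 0 20; python3 -c "
from h import *
go(*S[3],.13)"
```

```text
time_s: 0.52
position: [0.2281, -0.5003, 0.2481]
tool_rot: [[0.987, 0.163, -0.0], [0.163, -0.987, 0.001], [-0.0, -0.001, -1.0]]
ft_force: [-0.5, 0.2, -0.4]
grip_width: 0.0259
tool shift mm [ 440.7 -376.   118.3] roll rad 0.003 t 0.52 tilt [-0.0001 -0.0006] F [-0.45  0.17 -0.42]
```

```bash
R='[[[0.029,-0.025,0,0],[0.029,-0.025,0,0],[0.029,-0.025,0,0],[0.029,-0.025,0,0],[0.029,-0.025,0,0]]]'
python3 -m handwheel '[[[0.029,-0.025,0,0],[0.029,-0.025,0,0],[0.029,-0.025,0,0],[0.029,-0.025,0,0],[0.029,-0.025,0,0]]]' | head -2
python3 -m handwheel '[[[0.029,-0.025,0,0],[0.029,-0.025,0,0],[0.029,-0.025,0,0],[0.029,-0.025,0,0],[0.029,-0.025,0,0]]]' | head -2
python3 -m handwheel '[[[0.029,-0.025,0,0],[0.029,-0.025,0,0],[0.029,-0.025,0.03,0],[0.029,-0.025,0.03,0],[0,0,0.03,0]]]'
python3 -c "
from h import *
go(*S[3],.11)"
```

```text
time_s: 0.93
position: [0.352, -0.3523, 0.2483]
time_s: 1.35
position: [0.4753, -0.2055, 0.2483]
time_s: 1.77
position: [0.5686, -0.0943, 0.1664]
tool_rot: [[0.986, 0.167, 0.003], [0.167, -0.986, 0.0], [0.003, 0.0, -1.0]]
ft_force: [-0.3, 0.2, -1.2]
grip_width: -0.0001
tool shift mm [ 38.7 -30.7  56.5] roll rad 0.008 t 1.77 tilt [0.0032 0.0004] F [-0.29  0.21 -1.24]
```

```bash
python3 -m handwheel '[[[0,0,0,0],[0,0,0,0],[0,0,0,0]]]' >/dev/null; python3 -c "
from h import *
go(*S[3],.12)"
```

```text
tool shift mm [ 41.8 -35.5  48.6] roll rad 0.0 t 2.02 tilt [0.0017 0.0012] F [-0.13 -0.11  0.89]
```

```bash
python3 -m handwheel '[[[0.021,-0.018,0.016,0],[0.021,-0.0175,0.016,0],[0,0,0.016,0],[0,0,0,0],[0,0,0,0]]]'; python3 - <<'E'
from h import *
go(*S[3],.10)
im,d=env.get_image("side"); P=proj("side",[*S[3],.08]).round(); u,v=P.astype(int)
cv2.imwrite("pics/c2.png",cv2.resize(im[v-70:v+50,u-60:u+60],(560,560),interpolation=2)[:,:,::-1]); print(P)
E
```

```text
time_s: 2.43
position: [0.6017, -0.0575, 0.1204]
tool_rot: [[0.987, 0.16, 0.001], [0.16, -0.987, -0.001], [0.001, 0.001, -1.0]]
ft_force: [-0.1, -0.2, 0.0]
grip_width: 0.0001
tool shift mm [ 0.1  0.1 20.4] roll rad -0.0 t 2.43 tilt [0.001  0.0007] F [-0.07 -0.21  0.04]
[256. 170.]
```

View pics/c2.png

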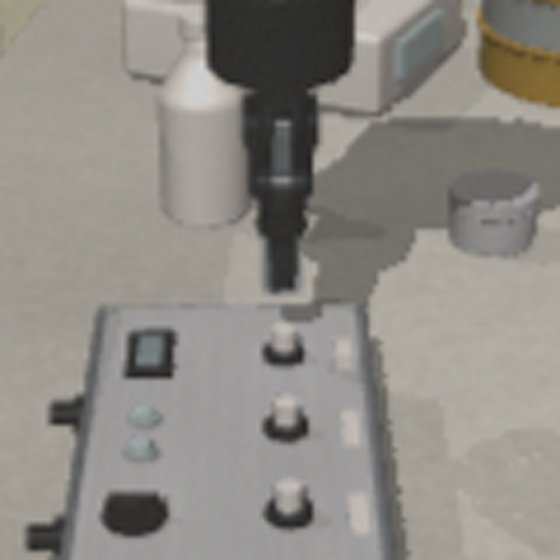

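The closed fingertips at (282,285) in the crop are directly above button 3 at (284,335). I'll descend in small steps.

```bash
python3 -m handwheel '[[[0,0,0.009,0],[0,0,0.009,0],[0,0,0,0],[0,0,0,0]]]' | grep -v rot
for i in 1; do python3 -m handwheel '[[[0,0,0.001,0],[0,0,0.001,0],[0,0,0.001,0],[0,0,0.001,0],[0,0,0,0]]]' | grep -v rot; done
python3 -m handwheel '[[[0,0,0.001,0],[0,0,0,0],[0,0,0,0]]]' | grep -v rot
```

```text
time_s: 2.82
position: [0.6013, -0.0568, 0.1006]
ft_force: [0.9, 0.2, 0.4]
grip_width: 0.0003
time_s: 3.23
position: [0.6016, -0.0565, 0.0968]
ft_force: [0.1, 0.5, 0.6]
grip_width: 0.0004
time_s: 3.48
position: [0.6016, -0.0565, 0.0959]
ft_force: [0.2, 0.1, -0.4]
grip_width: -0.0
```

```bash
python3 -m handwheel '[[[0,0,0.001,0],[0,0,0,0],[0,0,0,0]]]' | grep -v rot
python3 -m handwheel '[[[0,0,0.001,0],[0,0,0,0],[0,0,0,0]]]' | grep -v rot
```

```text
time_s: 3.73
position: [0.6017, -0.0566, 0.0951]
ft_force: [-0.2, -0.1, 1.7]
grip_width: -0.0
time_s: 3.98
position: [0.6017, -0.0566, 0.0941]
ft_force: [-0.7, 0.8, 3.3]
grip_width: -0.0001
```

```bash
python3 -m handwheel '[[[0,0,0.001,0],[0,0,0,0],[0,0,0,0]]]' | grep -v rot
python3 -m handwheel '[[[0,0,0.001,0],[0,0,0,0],[0,0,0,0]]]' | grep -v rot

```

```text
time_s: 4.23
position: [0.6016, -0.0566, 0.0928]
ft_force: [-0.3, 0.6, 2.1]
grip_width: 0.0001
time_s: 4.48
position: [0.6014, -0.0566, 0.0915]
ft_force: [-0.0, 0.5, 0.4]
grip_width: 0.0001
```

```bash
python3 -m handwheel '[[[0,0,0.001,0],[0,0,0.001,0],[0,0,0,0],[0,0,0,0]]]' | grep -v rot
python3 -m handwheel '[[[0,0,0.001,0],[0,0,0,0],[0,0,0,0]]]' | grep -v rot

```

```text
time_s: 4.82
position: [0.6016, -0.0566, 0.0899]
ft_force: [-0.6, -0.7, 1.3]
grip_width: 0.0001
time_s: 5.07
position: [0.6016, -0.0566, 0.0892]
ft_force: [-1.3, -0.2, 4.2]
grip_width: -0.0002
```

Button 3 gave way and is now on the latched spring, at about 6.5 mm of travel. Next is button 2.

```bash
python3 -m handwheel '[[[0,0,-0.02,0],[0,-0.026,0,0],[0,-0.026,0,0],[0,-0.026,0,0],[0,0,0,0]]]' | grep -v rot
python3 -m handwheel '[[[0,0,0,0],[0,0,0,0]]]' | grep -v rot
python3 -c "
from h import *
go(*S[2],.098)"
```

```text
time_s: 5.48
position: [0.5881, 0.0243, 0.1087]
ft_force: [-0.6, 0.5, 0.2]
grip_width: 0.0002
time_s: 5.65
position: [0.5893, 0.0201, 0.1088]
ft_force: [1.1, -0.7, -0.1]
grip_width: -0.0
tool shift mm [-0.1  0.7 10.8] roll rad 0.0 t 5.65 tilt [0.     0.0002] F [ 1.09 -0.74 -0.09]
```

```bash
python3 -m handwheel '[[[0,0.0005,0.006,0],[0,0,0.005,0],[0,0,0.001,0],[0,0,0,0],[0,0,0,0]]]' | grep -v rot
python3 -m handwheel '[[[0,0,0.001,0],[0,0,0.001,0],[0,0,0,0],[0,0,0,0]]]' | grep -v rot
python3 -m handwheel '[[[0,0,0.0007,0],[0,0,0,0],[0,0,0,0]]]' | grep -v rot
```

```text
time_s: 6.07
position: [0.5892, 0.0196, 0.0967]
ft_force: [-0.1, 0.5, 0.5]
grip_width: -0.0002
time_s: 6.4
position: [0.5894, 0.0198, 0.0953]
ft_force: [-0.3, -0.6, 3.7]
grip_width: -0.0002
time_s: 6.65
position: [0.5894, 0.0198, 0.095]
ft_force: [-2.8, -0.2, 7.3]
grip_width: -0.0004
```

```bash
python3 -m handwheel '[[[0,0,0.0007,0],[0,0,0,0],[0,0,0,0]]]' | grep -v rot
```

```text
time_s: 6.9
position: [0.5894, 0.0198, 0.0946]
ft_force: [-2.7, -1.1, 10.1]
grip_width: -0.0002
```

Button 2 is at 10 N after about 1 mm, so it is the seized one. I'll lift off and go to button 1.

```bash
python3 -m handwheel '[[[0,0,-0.016,0],[0,-0.026,0,0],[0,-0.026,0,0],[0,-0.026,0,0],[0,0,0,0]]]' | grep -v rot
python3 -m handwheel '[[[0,0,0,0],[0,0,0,0],[0,0,0,0]]]' | grep -v rot
python3 -c "
from h import *
go(*S[1],.098)"
```

```text
time_s: 7.32
position: [0.5755, 0.1007, 0.1094]
ft_force: [-0.2, 0.2, 0.3]
grip_width: -0.0002
time_s: 7.57
position: [0.5769, 0.0961, 0.1094]
ft_force: [1.1, -0.2, 0.5]
grip_width: -0.0003
tool shift mm [-0.1 -0.3 11.4] roll rad -0.001 t 7.57 tilt [-0.0001  0.0001] F [ 1.09 -0.23  0.46]
```

```bash
python3 -m handwheel '[[[0,0,0.006,0],[0,0,0.005,0],[0,0,0.002,0],[0,0,0,0],[0,0,0,0]]]' | grep -v rot
python3 -m handwheel '[[[0,0,0.001,0],[0,0,0.001,0],[0,0,0,0],[0,0,0,0]]]' | grep -v rot
```

```text
time_s: 7.98
position: [0.5767, 0.0967, 0.0963]
ft_force: [-0.5, -0.4, -0.1]
grip_width: -0.0003
time_s: 8.32
position: [0.5769, 0.0969, 0.0948]
ft_force: [-0.9, -1.1, 2.7]
grip_width: -0.0002
```

```bash
python3 -m handwheel '[[[0,0,0.001,0],[0,0,0,0],[0,0,0,0]]]' | grep -v rot
```

```text
time_s: 8.57
position: [0.5769, 0.0969, 0.0937]
ft_force: [0.3, -1.4, 3.7]
grip_width: -0.0001
```

Button 1 is sound. I'll keep pressing until it clicks.

```bash
python3 -m handwheel '[[[0,0,0.001,0],[0,0,0.001,0],[0,0,0.001,0],[0,0,0,0],[0,0,0,0]]]' | grep -v rot
python3 -m handwheel '[[[0,0,0.001,0],[0,0,0,0],[0,0,0,0]]]' | grep -v rot
```

```text
time_s: 8.98
position: [0.5765, 0.097, 0.0901]
ft_force: [-0.5, 0.4, 0.2]
grip_width: -0.0002
time_s: 9.23
position: [0.5765, 0.097, 0.0896]
ft_force: [-2.0, 0.4, 2.9]
grip_width: -0.0002
```

```bash
python3 -m handwheel '[[[0,0,0.0008,0],[0,0,0,0],[0,0,0,0]]]' | grep -v rot
```

```text
time_s: 9.48
position: [0.5766, 0.097, 0.089]
ft_force: [-2.3, -0.2, 5.5]
grip_width: 0.0001
```

```bash
python3 -m handwheel '[[[0,0,-0.04,0],[0,0,-0.01,0],[0,0,0,0]]]' 70 20 | grep -v rot
python3 -c "
from h import *
go(*CAP,.08)"
```

```text
time_s: 9.73
position: [0.5782, 0.0969, 0.1417]
ft_force: [-0.1, 0.4, 0.6]
grip_width: 0.0358
tool shift mm [ -66.8 -272.8   61. ] roll rad 0.0 t 9.73 tilt [0.0064 0.0013] F [-0.14  0.44  0.55]
```

```bash
python3 -m handwheel '[[[-0.007,-0.027,0,0],[-0.007,-0.027,0,0],[-0.007,-0.027,0,0],[-0.007,-0.027,0,0],[-0.007,-0.027,0,0]]]' | grep -v rot
python3 -m handwheel '[[[-0.007,-0.027,0,0],[-0.007,-0.027,0,0],[-0.007,-0.027,0,0],[-0.007,-0.027,0,0],[-0.007,-0.027,0,0]]]' | grep -v rot
python3 -m handwheel '[[[0,0,0,0],[0,0,0,0],[0,0,0,0]]]' | grep -v rot
python3 -c "
from h import *
go(*CAP,.08)"
```

```text
time_s: 10.15
position: [0.5196, 0.2255, 0.1377]
ft_force: [0.7, 0.7, -0.5]
grip_width: 0.0597
time_s: 10.57
position: [0.4635, 0.3533, 0.1377]
ft_force: [-0.0, 0.1, 0.5]
grip_width: 0.06
time_s: 10.82
position: [0.4644, 0.3517, 0.138]
ft_force: [-0.4, -0.8, 0.4]
grip_width: 0.0598
tool shift mm [ 5.2 -3.  58. ] roll rad 0.0 t 10.82 tilt [-0.0009  0.0005] F [-0.41 -0.78  0.35]
```

```bash
python3 -m handwheel '[[[0.005,-0.003,0.02,0],[0,0,0.02,0],[0,0,0.018,0],[0,0,0,0],[0,0,0,0]]]' | grep -v rot
python3 - <<'E'
from h import *
go(*CAP,.024)
ims=[]
for n,h in(("side",45),("top",30)):
    im,d=env.get_image(n); u,v=proj(n,[*CAP,.05]).round().astype(int); print(u,v)
    ims.append(cv2.resize(im[v-h:v+h,u-h:u+h],(400,400),interpolation=2)[:,:,::-1])
cv2.imwrite("pics/c3.png",np.hstack(ims))
E
```

```text
time_s: 11.23
position: [0.4692, 0.355, 0.0803]
ft_force: [-0.2, 0.3, 0.9]
grip_width: 0.0598
tool shift mm [-0.  -0.6 56.3] roll rad -0.001 t 11.23 tilt [-0.0016  0.0006] F [-0.21  0.29  0.85]
300 310
120 233
```

View pics/c3.png

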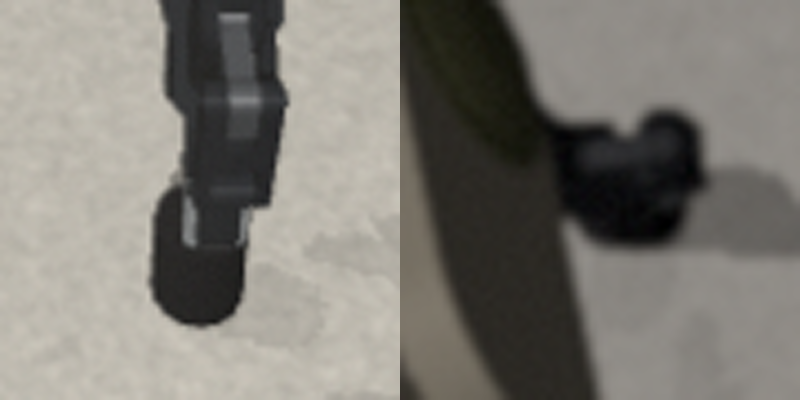

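```bash
python3 - <<'E'
from h import *
s=env.observe(); R=s["tool_rot"]
for o in(0,.035,-.035):
  p=s["position"]-R[:,1]*o+R[:,2]*.012; print(o,p.round(4),((proj("side",p)-[255,265])*400/90).round())
print("cap",((proj("side",[*CAP,.026])-[255,265])*400/90).round())
E
```

```text
0 [0.4697 0.3557 0.0698] [201. 164.]
0.035 [0.4641 0.3902 0.0698] [213. 243.]
-0.035 [0.4753 0.3211 0.0698] [190.  92.]
cap [197. 244.]
```

The near finger projects to (213,243), which matches the picture (about 215). The cap is centred between the jaws, so I'll descend and grasp.

```bash
python3 -m handwheel '[[[0,0,0.015,0],[0,0,0.015,0],[0,0,0.015,0],[0,0,0.011,0],[0,0,0,0]]]' | grep -v rot
python3 -m handwheel '[[[0,0,0,0],[0,0,0,0]]]' | grep -v rot; python3 -c "
from h import *
go(*CAP,.024)"
python3 -m handwheel '[[[0,0,0,0],[0,0,0,0],[0,0,0,0],[0,0,0,0],[0,0,0,0]]]' 0 30| grep -v rot
python3 -m handwheel '[[[0,0,0,0],[0,0,0,0],[0,0,0,0]]]' | grep -v rot; python3 - <<'E'
from h import *
go(*CAP,.024)
im,d=env.get_image("side"); cv2.imwrite("pics/c4.png",cv2.resize(im[255:355,255:345],(540,600),interpolation=2)[:,:,::-1])
E
```

```text
time_s: 11.75
position: [0.4684, 0.3556, 0.0236]
ft_force: [-0.6, -0.2, -0.2]
grip_width: 0.0598
time_s: 11.92
position: [0.4694, 0.3562, 0.0259]
ft_force: [-0.2, -0.2, 0.5]
grip_width: 0.0595
tool shift mm [-0.6  0.7  1.8] roll rad 0.0 t 11.92 tilt [ 0.0018 -0.0005] F [-0.19 -0.24  0.55]
time_s: 12.33
position: [0.4693, 0.3561, 0.0258]
ft_force: [-1.8, -1.4, 5.4]
grip_width: 0.036
time_s: 12.58
position: [0.4692, 0.3561, 0.0258]
ft_force: [-0.3, -1.1, 6.7]
grip_width: 0.0358
tool shift mm [-0.3  0.6  1.8] roll rad 0.0 t 12.58 tilt [ 0.0016 -0.0004] F [-0.32 -1.07  6.75]
```

View pics/c4.png

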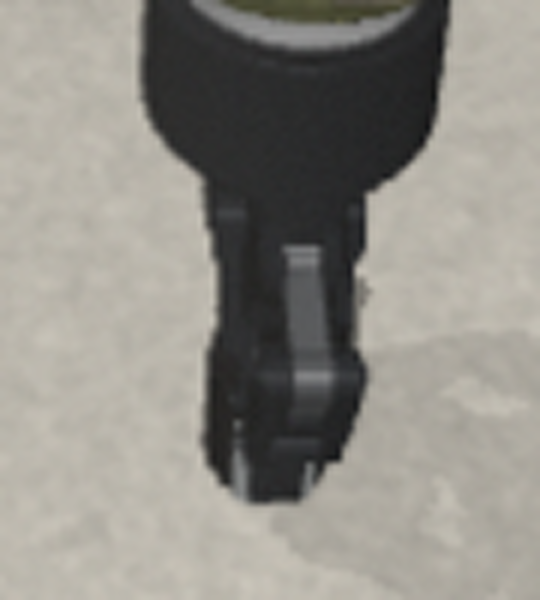

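```bash
python3 -m handwheel '[[[0,0,-0.025,0],[0,0,-0.035,0],[0,0,-0.035,0],[0,0,-0.02,0],[0,0,0,0]]]' | grep -v rot
python3 -m handwheel '[[[0,0,0,0],[0,0,0,0]]]' | grep -v rot; python3 -c "
from h import *
go(*S[2],.13)"
```

```text
time_s: 13.05
position: [0.4704, 0.3569, 0.1447]
ft_force: [0.7, -0.1, 0.5]
grip_width: 0.0358
time_s: 13.22
position: [0.4683, 0.3557, 0.1386]
ft_force: [-0.2, -0.9, -1.2]
grip_width: 0.0355
tool shift mm [ 65.7 351.4   8.7] roll rad 0.0 t 13.22 tilt [-0.0019  0.0005] F [-0.23 -0.87 -1.21]
```

```bash
python3 -m handwheel '[[[0.005,0.027,0,0],[0.005,0.027,0,0],[0.005,0.027,0,0],[0.005,0.027,0,0],[0.005,0.027,0,0]]]' | grep -v rot
python3 -m handwheel '[[[0.005,0.027,0,0],[0.005,0.027,0,0],[0.005,0.027,0,0],[0.005,0.027,0,0],[0.005,0.027,0,0]]]' | grep -v rot
python3 -m handwheel '[[[0.005,0.027,0,0],[0.005,0.027,0,0],[0.005,0.027,0,0],[0,0,0,0],[0,0,0,0]]]' | grep -v rot
python3 -m handwheel '[[[0,0,0,0],[0,0,0,0]]]' | grep -v rot; python3 - <<'E'
from h import *
go(*S[2],.125)
for n in ("side","top"):
    im,d=env.get_image(n); np.savez(n+"5.npz",im=im,d=d)
    u,v=proj(n,[*S[2],.09]).round().astype(int); print(u,v)
    cv2.imwrite(f"pics/c5{n}.png",cv2.resize(im[v-60:v+40,u-50:u+50],(600,600),interpolation=2)[:,:,::-1])
E
```

```text
time_s: 13.63
position: [0.5147, 0.2254, 0.138]
ft_force: [0.3, 0.9, -1.0]
grip_width: 0.036
time_s: 14.05
position: [0.5611, 0.0961, 0.138]
ft_force: [0.2, 0.0, -1.2]
grip_width: 0.0356
time_s: 14.47
position: [0.5888, 0.0189, 0.1379]
ft_force: [-0.5, 0.5, -0.7]
grip_width: 0.036
time_s: 14.63
position: [0.5886, 0.021, 0.139]
ft_force: [-0.2, 0.6, -1.4]
grip_width: 0.0357
tool shift mm [ 0.5  1.7 14. ] roll rad 0.001 t 14.63 tilt [-0.0015 -0.0007] F [-0.2   0.56 -1.39]
257 182
249 183
```

View pics/c5side.png

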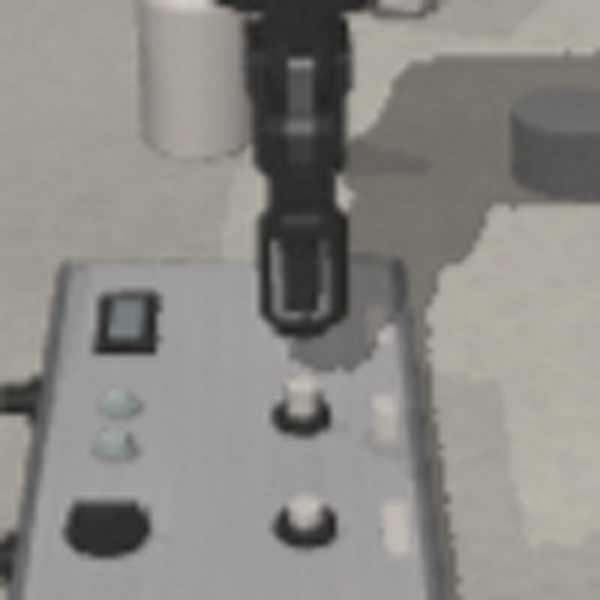

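The side crop shows the cap hanging upright, centred at x≈304, above the standing button 2 at x≈302. Button 1 at (305,510) sits lower, so it has been reset. I'll check the lateral offset numerically.

```bash
python3 - <<'E'
from h import *
z=np.load("side5.npz"); im,d=z["im"],z["d"]; P=cloud("side",d); g=im.max(2)
s=env.observe(); T=np.array(s["position"]); R=np.array(s["tool_rot"]); print(T.round(4))
L=(P-T)@R  # tool frame
m=(d>0)&(abs(L[...,0])<.03)&(abs(L[...,1])<.04)&(L[...,2]>-.01)&(L[...,2]<.04)&(g<90)
for a in np.arange(.004,.034,.003):
    k=m&(abs(L[...,2]-a)<.0015)
    if k.sum()>2: q=L[k]; print(round(a,3),k.sum(),"x",q[:,0].min().round(4),q[:,0].max().round(4),"y",q[:,1].min().round(4))
lo=m&(L[...,2]>.018)&(L[...,2]<.0275); q=L[lo][:,:2]
from scipy.optimize import least_squares
f=least_squares(lambda c:np.hypot(*(q-c).T)-.018,[0,0],loss="soft_l1",f_scale=.001); print("cap axis in tool",f.x,np.median(L[m][:,2].max()))
print("button2 px",proj("side",[*S[2],.0765]),"btn1, 3",proj("side",[*S[1],.0765]),proj("side",[*S[3],.0765]))
b=(d>0)&(abs(P[...,0]-.58)<.05)&(abs(P[...,1]-.02)<.12)&(P[...,2]>.0665)&(P[...,2]<.09)&(g>90)
k,l,st,c=cv2.connectedComponentsWithStats(b.astype(np.uint8))
for j in range(1,k): 
    if st[j,4]>5: print("btn",c[j],P[l==j].mean(0).round(4),P[l==j][:,2].max().round(4))
go(*S[2],.125)
E
```

```text
[0.5888 0.021  0.1395]
0.004 12 x -0.0145 0.0156 y -0.0299
0.007 14 x -0.0169 0.0157 y -0.0303
0.01 10 x -0.0169 0.0157 y -0.0282
0.013 5 x -0.0169 0.0135 y -0.0256
0.016 5 x -0.0169 0.0135 y -0.0218
0.019 9 x -0.0169 0.0135 y -0.0173
0.022 17 x -0.0169 0.0136 y -0.0194
0.025 5 x -0.0169 0.0113 y -0.0141
cap axis in tool [-0.0005802   0.00127664] 0.02494333609133654
button2 px [256.74073007 186.60552177] btn1, 3 [257.37955804 204.68938365] [256.18991058 171.01299281]
btn [256.6   187.675] [0.5894 0.0211 0.0745] 0.0814
btn [257.35483871 206.74193548] [0.5767 0.0978 0.0719] 0.0752
tool shift mm [ 0.2  1.6 14.5] roll rad 0.002 t 14.73 tilt [-0.0006 -0.0003] F [-0.05 -0.75 -1.  ]
```

```bash
python3 -m handwheel '[[[0.0008,0.0015,0.012,0],[0,0,0.012,0],[0,0,0.012,0],[0,0,0.003,0],[0,0,0,0]]]' | grep -v rot
python3 -m handwheel '[[[0,0,0,0],[0,0,0,0],[0,0,0,0]]]' | grep -v rot;  python3 -c "
from h import *
go(S[2][0]+.0007,S[2][1],.096)"
```

```text
time_s: 15.15
position: [0.5897, 0.0192, 0.1001]
ft_force: [1.2, 0.9, 0.0]
grip_width: 0.0359
time_s: 15.4
position: [0.5905, 0.0186, 0.1015]
ft_force: [0.2, 0.6, -1.3]
grip_width: 0.0363
tool shift mm [-0.4 -0.8  5.5] roll rad 0.0 t 15.4 tilt [0.0013 0.0004] F [ 0.25  0.63 -1.33]
```

```bash
python3 -m handwheel '[[[-0.0004,-0.0006,0.003,0],[0,0,0.003,0],[0,0,0.001,0],[0,0,0,0],[0,0,0,0]]]' | grep -v rot
python3 -m handwheel '[[[0,0,0.001,0],[0,0,0.001,0],[0,0,0,0],[0,0,0,0]]]' | grep -v rot
python3 -m handwheel '[[[0,0,0.001,0],[0,0,0,0],[0,0,0,0]]]' | grep -v rot
```

```text
time_s: 15.82
position: [0.5897, 0.0191, 0.0936]
ft_force: [0.4, 0.8, -2.4]
grip_width: 0.0357
time_s: 16.15
position: [0.5897, 0.0191, 0.0917]
ft_force: [-0.2, -0.1, -0.3]
grip_width: 0.0357
time_s: 16.4
position: [0.5897, 0.0191, 0.0907]
ft_force: [0.4, 0.7, -1.0]
grip_width: 0.0362
```

```bash
python3 -m handwheel '[[[0,0,0.001,0],[0,0,0.001,0],[0,0,0,0],[0,0,0,0]]]' | grep -v rot
python3 -m handwheel '[[[0,0,0.001,0],[0,0,0,0],[0,0,0,0]]]' | grep -v rot
```

```text
time_s: 16.73
position: [0.5897, 0.0191, 0.0886]
ft_force: [0.3, -1.2, -1.2]
grip_width: 0.0362
time_s: 16.98
position: [0.5897, 0.0191, 0.0877]
ft_force: [0.3, -0.8, -1.0]
grip_width: 0.0363
```

```bash
python3 -m handwheel '[[[0,0,0.001,0],[0,0,0,0],[0,0,0,0]]]' | grep -v rot
```

```text
time_s: 17.23
position: [0.5897, 0.0191, 0.0867]
ft_force: [-0.8, -0.1, -1.5]
grip_width: 0.0356
```

```bash
python3 -m handwheel '[[[0,0,0.0007,0],[0,0,0,0],[0,0,0,0]]]' | grep -v rot
```

```text
time_s: 17.48
position: [0.5897, 0.0191, 0.086]
ft_force: [0.5, -0.4, -0.4]
grip_width: 0.036
```

```bash
python3 -m handwheel '[[[0,0,0.0005,0],[0,0,0,0],[0,0,0,0]]]' | grep -v rot
```

```text
time_s: 17.73
position: [0.5898, 0.0191, 0.0858]
ft_force: [-1.8, 0.8, 3.6]
grip_width: 0.036
```

```bash
python3 -m handwheel '[[[0,0,0.0005,0],[0,0,0,0],[0,0,0,0]]]' | grep -v rot
```

```text
time_s: 17.98
position: [0.5898, 0.0191, 0.0858]
ft_force: [-3.3, -0.7, 7.1]
grip_width: 0.0359
```

The rim is on the box top at the expected height. I'll ease off slightly and release.

```bash
python3 -m handwheel '[[[0,0,-0.0007,0],[0,0,0,0],[0,0,0,0]]]' 44 | grep -v rot
python3 -m handwheel '[[[0,0,0,0],[0,0,0,0]]]' 60 | grep -v rot
python3 -m handwheel '[[[0,0,-0.005,0],[0,0,-0.01,0],[0,0,-0.02,0],[0,0,-0.04,0],[0,0,-0.04,0]]]' | grep -v rot
python3 -m handwheel '[[[-0.04,0,0,0],[-0.04,0,0,0],[-0.04,0,0,0],[-0.04,0,0,0],[0,0,0,0]]]' | grep -v rot
python3 -m handwheel '[[[0,0,0,0],[0,0,0,0],[0,0,0,0]]]' | grep -v rot
python3 - <<'E'
from h import *
for n in ("side","top"):
    im,d=env.get_image(n); P=cloud(n,d)
    m=(d>0)&(np.hypot(P[...,0]-.589,P[...,1]-.02)<.03)&(P[...,2]>.066)&(P[...,2]<.13)
    Q=P[m]; print(n,len(Q),Q[:,2].max() if len(Q) else 0)
    for a,b in((.07,.08),(.08,.09),(.09,.1),(.101,.115)):
        q=Q[(Q[:,2]>a)&(Q[:,2]<b)]
        if len(q)>4: print(a,len(q),q.min(0).round(4),q.max(0).round(4),cv2.minEnclosingCircle(q[:,:2].astype(np.float32)))
    for i in(1,3):
        m=(d>0)&(np.hypot(P[...,0]-S[i][0],P[...,1]-S[i][1])<.008); print(i,np.percentile(P[m][:,2],95) if m.any() else None)
    u,v=proj(n,[*S[2],.08]).round().astype(int)
    cv2.imwrite(f"pics/c6{n}.png",cv2.resize(im[v-50:v+40,u-50:u+40],(600,600),interpolation=2)[:,:,::-1])
E
```

```text
time_s: 18.23
position: [0.5898, 0.0191, 0.0856]
ft_force: [-0.2, 0.2, 0.1]
grip_width: 0.0373
time_s: 18.4
position: [0.5897, 0.0191, 0.0856]
ft_force: [-0.4, 0.8, -0.3]
grip_width: 0.0511
time_s: 18.82
position: [0.5891, 0.0192, 0.2023]
ft_force: [-0.2, 0.8, 0.4]
grip_width: 0.0512
time_s: 19.23
position: [0.4252, -0.0058, 0.2009]
ft_force: [0.7, 1.1, 1.7]
grip_width: 0.0511
time_s: 19.48
position: [0.433, -0.0067, 0.2013]
ft_force: [0.8, -0.2, -0.2]
grip_width: 0.0516
side 279 0.11443800843681304
0.07 53 [0.5715 0.0135 0.07  ] [0.6051 0.0368 0.0796] ((0.5883446931838989, 0.021160056814551353), 0.01785142347216606)
0.08 54 [0.5719 0.0164 0.08  ] [0.6046 0.0379 0.0897] ((0.588148295879364, 0.022252429276704788), 0.01725357212126255)
0.09 61 [0.572  0.0076 0.0902] [0.6048 0.0396 0.1   ] ((0.5892695188522339, 0.02134254388511181), 0.018647491931915283)
0.101 54 [0.5748 0.0063 0.1011] [0.603  0.036  0.1144] ((0.5880741477012634, 0.02142432890832424), 0.015406335704028606)
1 0.07458712410688477
3 0.0755762017413818
top 186 0.11588230775809646
0.07 10 [0.5707 0.0024 0.0702] [0.5843 0.036  0.0761] ((0.5835856795310974, 0.019188718870282173), 0.016895396634936333)
0.08 8 [0.5709 0.0049 0.0811] [0.5782 0.0278 0.0894] ((0.5756171345710754, 0.016353661194443703), 0.011791098862886429)
0.09 35 [0.5715 0.0023 0.0907] [0.6044 0.0349 0.1   ] ((0.5884490609169006, 0.018505016341805458), 0.01779220439493656)
0.101 92 [0.5729 0.0022 0.101 ] [0.604  0.0349 0.1145] ((0.5884135365486145, 0.018896199762821198), 0.01758570782840252)
1 0.07826295095155177
3 0.07643193202236882
```

View pics/c6side.png

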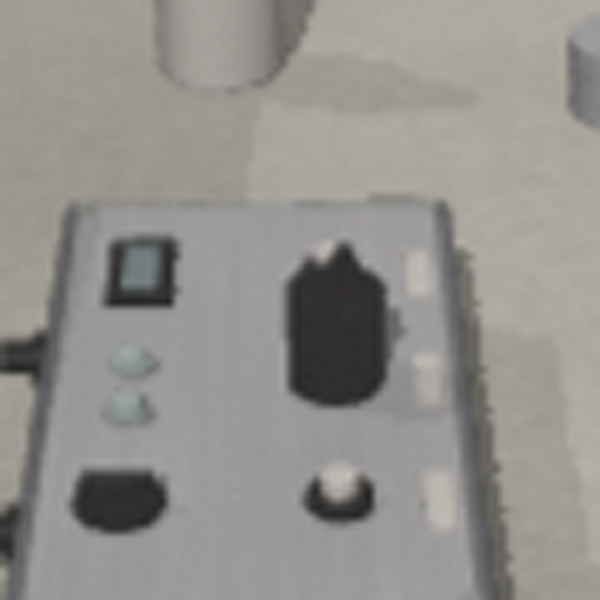

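View pics/c6top.png

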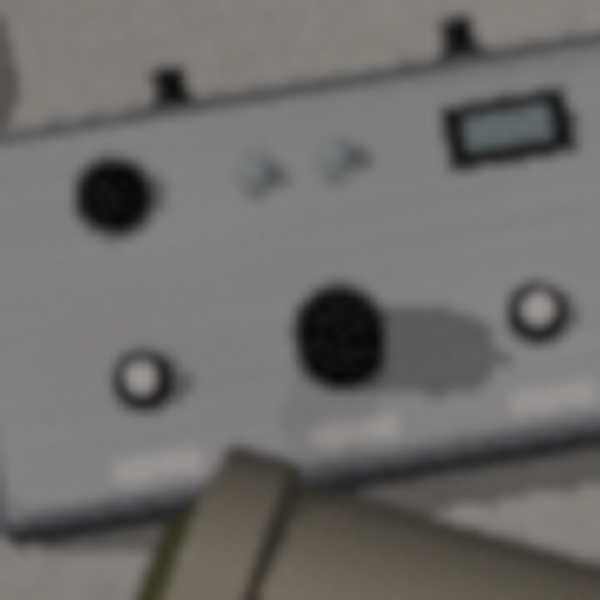

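The side view shows the cap upright on the box, with its base at (337,400) at the middle breaker. The top view shows it centred at (340,335) between buttons 1 (145,380) and 3 (538,310). The arm is clear, so I'll hand in.

```bash
python3 -c "
from rig import env
print(env.close_job())"
```

```text
the job is handed in; nothing more can be done
None
```

I reset the left and right breakers, found the middle one seized, and set the lock-out cap upright over it. The job is handed in at about 19.6 s, and the rig gave no verdict.

- **Buttons:** 3 (right) and 1 (left) each gave way with a click and then went springy at about 6.5 mm of travel. I pushed neither with more than about 5.5 N. Button 2 (middle) reached 10 N after about 1 mm, so I stopped there and left it standing out.
- **Cap:** it passed over the collar without catching and met the box top at the expected height, pressed with about 8 N at most. After release, both cameras put it within about 2 mm of the breaker's centre line. They differ by about 2 mm in y. It looks upright in the pictures; I did not measure its tilt.
- **Final checks:** the side camera read the tops of buttons 1 and 3 as low, as expected when reset. The top camera read them 1 to 4 mm higher and noisier, so I relied on the force readings and the side view. The arm ended clear of everything. I kept it away from the mould, bottle and tin, but did not measure their positions again.

I viewed 8 pictures.

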